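# Clear and hold the microcentrifuge lid

## Task

Two capped tubes have been left standing on the lid of the microcentrifuge: with the lid still shut, stand each of them cap up in a free hole of the tube rack, pushed fully home, and let go. Then raise the lid, which has a lug at its front for that, and hold it open at 60 degrees (give or take 7 degrees) so that I can change the rotor with both hands; the lid's stay is broken and it drops shut, so do not let it fall, and finish while still holding it. Do not tip the tubes over and leave everything else on the bench where it is.

Things in the scene. Friction and masses are not known exactly. Their poses are not given: they have to be found in the camera images.
- lid (a joint): opening angle of the centrifuge's lid in rad: 0 shut, 1.047 = 60 degrees, stop at 1.40. The lid is a flat grey plate 200 mm deep, 210 mm wide, 14 mm thick, about 0.45 kg, hinged at its far edge; its front edge rises. Not latched, and nothing keeps it up: let go at any angle, it falls shut
- hinge (a point): middle of the lid's hinge axis, 112 mm above the bench, at the rear of the centrifuge. Its x axis points from front to rear of the centrifuge (away from the robot), y along the hinge axis, z up; these axes do not turn with the lid
- lug (a point): grip point in the lug, a grey bar 36 mm wide (its y), 12 mm thick, sticking out 54 mm from the middle of the lid's front edge; point at mid width and thickness, 15 mm from its tip, 231 mm before and (lid shut) 7 mm above the hinge axis. Axes turn with the lid: x to the hinge, z out of the outer face. Both sides are free for a finger; the housing is 25 mm behind it, the console over 40 mm below
- centrifuge: white bench microcentrifuge, fixed, 226 mm wide, about 255 mm deep, 126 mm high to the flat top of the shut lid; origin under its centre on the bench, x from front to rear, y across, z up. The shut lid covers x from -94 to +106 mm and y within 105 mm of the origin
- tube_a_mid (a point): centre (half-way up, on the axis) of one of the two tubes that stand on the lid: white round tube, 17 mm diameter, 110 mm high including its grey screw cap (20 mm diameter, top 18 mm), 22 g, flat foot 14 mm wide, slightly tapered; z points to the cap. Held lower than this point, the fingers would meet the rack
- tube_b_mid (a point): centre of the other tube on the lid, of the same kind
- rack: white tube rack, a fixed block 196 x 46 x 40 mm with a row of five holes along its x axis, 36 mm apart, 20.5 mm wide, 32 mm deep (floor 8 mm above the bench: a tube fully home has its centre at 63 mm). Origin at the centre of its underside, z up. The second hole from the -x end and the last at the +x end are taken. It is left or right of the centrifuge, swapped with the slide box
- rack_hole0 (a point): centre of the mouth of the hole at the rack's -x end, 40 mm above the bench (free)
- rack_hole2 (a point): centre of the mouth of the middle hole (free)
- rack_hole3 (a point): centre of the mouth of the fourth hole from the -x end (free)
- tube_c_mid (a point): centre of a tube of the same kind that already stands in the second hole of the rack; stays
- tube_d_mid (a point): centre of a tube of the same kind that already stands in the last hole of the rack; stays
- slidebox: bystander: pale wooden microscope-slide box 180 x 86 x 35 mm; origin under its centre
- oil: bystander: small amber bottle, 32 mm diameter, 75 mm high; origin under its centre
- dishes: bystander: stack of three petri dishes, 92 mm diameter, 44 mm high; origin under its centre
- marker: bystander: marker pen lying on the bench, 133 mm long, 14 mm thick; origin under its middle
- timer: bystander: flat square timer 60 x 60 x 17 mm; origin under its centre
- mailer: bystander: plastic slide mailer 95 x 36 x 22 mm lying on the bench; origin under its centre
Things that resemble listed ones, but are neither listed nor needed, are in the scene too. Leave any green or red look-alike of the part that bears tube_b_mid alone.

How it is judged:
On the way, in this order (a step that is already met when the one before it is completed fails the run):
1. with the lid still shut, both tubes stand fully home in holes of the rack, let go (z of tube_a_mid in the frame of rack between 0.056 and 0.068 m and y of tube_a_mid in the frame of rack between -0.012 and 0.012 m and x of tube_a_mid in the frame of rack between -0.085 and 0.085 m and angle between each of tube_a_mid, tube_b_mid's own z axis and vertical below 0.15 rad and z of tube_b_mid in the frame of rack between 0.056 and 0.068 m and y of tube_b_mid in the frame of rack between -0.012 and 0.012 m and x of tube_b_mid in the frame of rack between -0.085 and 0.085 m and contact force between the fingers and tube_a below 0.05 N and contact force between the fingers and tube_b below 0.05 N and value of joint lid below 0.06 rad), for 0.3 s.
2. the robot holds the lid still at 60 degrees (value of joint lid between 0.925 and 1.169 rad and velocity of joint lid between -0.05 and 0.05 rad/s and contact force between any of the fingers, the arm and lid above 0.3 N), for 0.5 s.
At the end, for the whole second after the job is handed in: Both lid tubes stand fully home in the rack (centre 56 to 68 mm above the bench, lean under 0.15 rad, untouched), and the robot still holds the lid still (under 0.05 rad/s) at 53 to 67 degrees (0.925 to 1.169 rad), with over 0.3 N on it (all of step 2 and z of tube_a_mid in the frame of rack between 0.056 and 0.068 m and y of tube_a_mid in the frame of rack between -0.012 and 0.012 m and x of tube_a_mid in the frame of rack between -0.085 and 0.085 m and angle between each of tube_a_mid, tube_b_mid's own z axis and vertical below 0.15 rad and z of tube_b_mid in the frame of rack between 0.056 and 0.068 m and y of tube_b_mid in the frame of rack between -0.012 and 0.012 m and x of tube_b_mid in the frame of rack between -0.085 and 0.085 m and contact force between the fingers and tube_a below 0.05 N and contact force between the fingers and tube_b below 0.05 N); the arm keeps its last pose, push and grip.
It fails at once if the lid is raised before both tubes are in the rack (value of joint lid above 0.12 rad and not (z of tube_a_mid in the frame of rack between 0.056 and 0.068 m and y of tube_a_mid in the frame of rack between -0.012 and 0.012 m and x of tube_a_mid in the frame of rack between -0.085 and 0.085 m and angle between each of tube_a_mid, tube_b_mid's own z axis and vertical below 0.15 rad and z of tube_b_mid in the frame of rack between 0.056 and 0.068 m and y of tube_b_mid in the frame of rack between -0.012 and 0.012 m and x of tube_b_mid in the frame of rack between -0.085 and 0.085 m)).
It fails at once if the lid falls (faster than 1.8 rad/s) (velocity of joint lid below -1.8 rad/s).
It fails at once if a tube is tipped over (angle between any of tube_a_mid, tube_b_mid, tube_c_mid, tube_d_mid's own z axis and vertical above 0.8 rad).
It fails at once if a bystander is moved by more than 30 mm (distance of any of slidebox, oil, dishes, marker, timer, mailer, tube_c_mid, tube_d_mid from where it was at the start of the episode above 0.03 m).
It also fails if it takes over 72 s, if anything falls off the work surface, if the arm or the gripper's body presses on something with over 40 N, if the wrist force passes 120 N, or if a joint passes its speed limit or range.

## Robot

A 6-joint arm with a two-finger parallel gripper is mounted at the origin on the work surface. World frame = base frame: x ahead of the robot, y to its left, z up, the work surface at z = 0. Lengths are in m, angles in rad, forces in N, time in s.
With the tool pointing down it reaches from about 0.325 to 0.9 m from the base axis. Payload 6.1 kg.
Tool frame: the origin (TCP) lies at the very end of the fingers, on their centre line; the grasp point (between the pads) lies 19 mm behind it; z points along the fingers, y is the direction in which the jaws open and shut (so a half turn about z gives the same grasp; the last joint's range is limited). The gripper opens to 87 mm and grips with 3 to 60 N. Pads are 19 mm wide; open, the fingers measure 117 mm over their backs; the gripper's body (75 mm by 190 mm) begins 51 mm behind the grasp point.
Start: joints at [1.034, 0.22, 1.526, -0, 1.395, -0.126], TCP at [0.25, 0.573, 0.223] pointing down, gripper open.
Joint ranges: [-2.98, 2.98], [-0.91, 2.08], [0.09, 2.57], [-1.24, 4.39], [0.2, 2.65], [-2.68, 2.68]. Speed limits (rad/s): [2.57, 2.57, 3.01, 3.14, 3.14, 3.14].

## Interface

Orientations are given as a rotation vector (axis times angle).
In Python, from station import arm gives the robot as it stands.
- The arm moves only by the tool send_rows, never from a script. Its argument "motion" is a list of rows, each a list of 2 entries, a list of its own where there are three numbers: the shift along the tool's x, y, z in m, then the turn about the tool's z in degrees. In form: [[[dx, dy, dz], turn], ...]. A call has 1 to 20 rows; each row is the pose to reach, as a shift and turn from the pose commanded when the call began, along the tool's axes at that moment; what a row does not reach only later rows make up. A row lasts 1/8 s, in which the tool goes at most 62.5 mm and 10.7 degrees, less where a joint would pass 70% of its speed; a pose out of reach is approached as far as the arm can. A call with a gripper value outside its range is refused whole. "gripper" is the opening, from -1 (shut) to 1 (fully open), so that 0 is half open, set as the call begins (left out, the last holds). The fingers move at their own pace and stop on an object; "newtons" is the grip in N (left out, the last holds). Time passes only in rows, so rows that repeat a pose let the fingers close. It gives the time, the measured TCP pose, the force and the opening at its end, in the units of the state.
- arm.get_state(): the state, without advancing time (a new reading comes with each control period).
- arm.snapshot(name): name is "side" or "top" or "wrist"; returns the picture (480x640x3 uint8, red, green, blue); there is no depth.
- arm.camera_info(name): a dict with "fov_y" (degrees; the focal length in pixels is half the picture's height over the tangent of half this angle, whatever the lens; pixels are square), "cx", "cy" (the principal point, pixels), "k1" (the pictures are not rectified: a ray, as slopes to the right and down, at radius r is drawn at 1 + k1 r^2 times it, then the intrinsics apply), "cam_to_world" (4x4, takes a point from camera to world coordinates). Camera axes: x right, y up, looking along -z (the intrinsics and any distortion apply to the point x, -y, -z); pixel columns grow to the right and rows downward; lengths in m; the calibration is good to about 2 mm. A picture is of the moment at which its call begins: read the wrist's pose just before it. camera_info takes no time and is no camera call; for the wrist camera it gives the pose at the moment of the call.
- arm.hand_in(): hands the job in, once; it reports no verdict.
The state is a dict: "t": time; "q": joint angles; "qd": joint speeds; "tau": joint torques, N m; "tool_pos": TCP position; "orientation": TCP orientation; "ft_force": force on the tool from outside, world axes, zero at the start; "torque": the same for the moment, N m; "width": opening from 0.0 (shut) to 1.0 (fully open).
Only numpy, scipy, OpenCV 4.12 (cv2) and the standard library are available. Lean on these libraries where they do the work, as an engineer would, in place of code of your own. Each camera call takes 0.05 s, during which the arm holds its last target. There are 200 camera calls.

## Working session

There is one attempt and no reset: what is moved stays moved. The work goes in short steps, Python scripts to look and compute and a tool call to move; the robot and the scene stay as the last step left them, time stands still between calls to the robot, and variables do not carry over. Pictures are saved under pics/ and viewed, about 8 in all and at most 12, crops included, and the job is handed in when it is done.

Besides the shell and the picture viewer there is one more tool, called after ">>>" as name(argument=value, ...), one argument or row to a line, values as JSON. send_rows: Moves the arm, as the interface text tells. Its arguments: {"type":"object","properties":{"motion":{"type":"array","items":{"type":"array"}},"gripper":{"type":"number"},"newtons":{"type":"number"}},"required":["motion"]}

```bash
ls; mkdir -p pics; cat > h.py <<'E'
import numpy as np, cv2
from station import arm
from scipy.spatial.transform import Rotation as R
def ray(ci,u,v):
    f=240/np.tan(np.radians(ci['fov_y'])/2)
    K=np.array([[f,0,ci['cx']],[0,f,ci['cy']],[0,0,1.]])
    p=cv2.undistortPoints(np.array([[[u,v]]],float),K,np.array([ci['k1'],0,0,0.]))[0,0]
    T=np.array(ci['cam_to_world']); return T[:3,3],T[:3,:3]@np.array([p[0],-p[1],-1])
def onz(ci,u,v,z):
    o,d=ray(ci,u,v); return o+d*(z-o[2])/d[2]
def proj(ci,P):
    f=240/np.tan(np.radians(ci['fov_y'])/2)
    T=np.array(ci['cam_to_world']); c=T[:3,:3].T@(np.array(P)-T[:3,3])
    x,y=c[0]/-c[2],-c[1]/-c[2]; s=1+ci['k1']*(x*x+y*y)
    return np.array([f*x*s+ci['cx'],f*y*s+ci['cy']])
def tool(P):
    "shift in tool axes from measured TCP to P"
    s=arm.get_state(); return R.from_rotvec(s['orientation']).inv().apply(np.array(P)-s['tool_pos'])
def snap(n,f):
    ci=arm.camera_info(n); im=arm.snapshot(n); cv2.imwrite('pics/'+f+'.png',im[:,:,::-1]); return ci,im
E
python3 - <<'E'
from h import *
for n in ('top','side'):
    ci,im=snap(n,n+'0'); print(n,ci)
s=arm.get_state(); print(s)
print(R.from_rotvec(s['orientation']).as_matrix())
E
```

```text
pics
top {'fov_y': 54.69512869670565, 'cx': 312.0668531341475, 'cy': 239.70725235600293, 'k1': 0.029940656349921546, 'cam_to_world': array([[-0.00190388,  0.98993173, -0.14153282,  0.41739855],
       [-0.99985325, -0.00429404, -0.01658413,  0.00471956],
       [-0.0170249 ,  0.14148047,  0.98979464,  1.02110572],
       [ 0.        ,  0.        ,  0.        ,  1.        ]])}
side {'fov_y': 45.023829229019974, 'cx': 325.1051792521605, 'cy': 238.2676415902184, 'k1': -0.030179832110606142, 'cam_to_world': array([[ 7.61136308e-01,  3.41383167e-01, -5.51478970e-01,
        -7.57962141e-02],
       [-6.48591940e-01,  4.00449813e-01, -6.47277717e-01,
        -7.33900318e-01],
       [-1.30066690e-04,  8.50351386e-01,  5.26215263e-01,
         7.52240098e-01],
       [ 0.00000000e+00,  0.00000000e+00,  0.00000000e+00,
         1.00000000e+00]])}
{'t': 0.1, 'q': array([ 1.03389242e+00,  2.21148929e-01,  1.52748476e+00, -2.69077654e-05,
        1.39465705e+00, -1.26059906e-01]), 'qd': array([-0.00073971, -0.00229806, -0.00157046,  0.00055404, -0.00163943,
        0.00068786]), 'tau': array([ 6.73362592e-04, -4.95943558e+01, -3.88520586e+01,  7.01630465e-02,
        5.15401829e-02, -5.09270842e-05]), 'tool_pos': array([0.24932528, 0.57252754, 0.22155191]), 'orientation': array([-6.40707920e-01, -3.07502466e+00,  2.53525055e-03]), 'ft_force': array([0.35292996, 0.22052165, 0.02914219]), 'torque': array([-0.0195051 , -0.03736851, -0.01212965]), 'width': 1.0008831121023372}
[[-9.16785883e-01  3.99378179e-01 -8.45767863e-04]
 [ 3.99379031e-01  9.16784719e-01 -1.47270600e-03]
 [ 1.87220411e-04 -1.68793802e-03 -9.99998558e-01]]
```

View pics/top0.png

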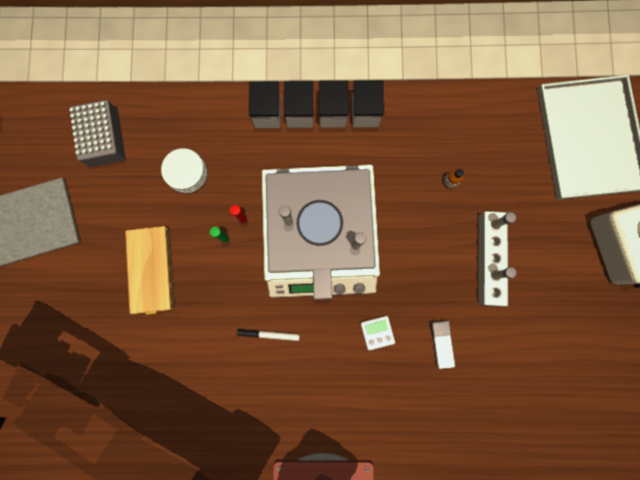

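View pics/side0.png

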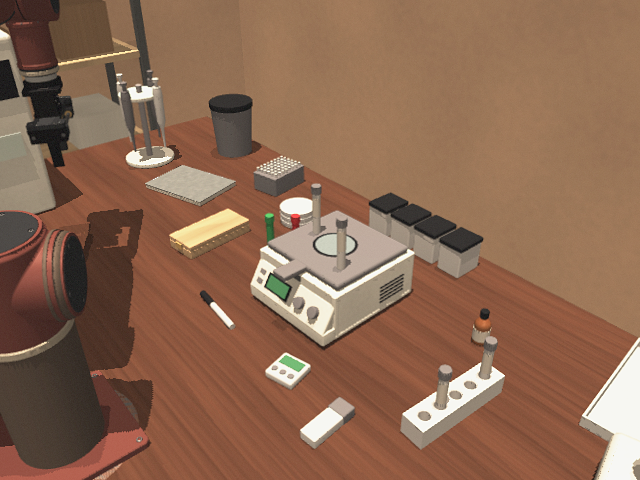

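Top view: two grey-capped white tubes on the lid, caps at about (286,214) and (359,239). They fit the description. The red (236,211) and green (215,232) capped ones on the bench are look-alikes, and those at (509,218) and (509,272) already stand in the rack. The rack is on the right at (494,258); the free holes look to be at rows 293, 258 and 241. An enlarged crop should confirm this.

```bash
python3 - <<'E'
import cv2,numpy as np
im=cv2.imread('pics/top0.png')
a=cv2.resize(im[160:305,255:385],None,fx=4,fy=4,interpolation=cv2.INTER_CUBIC)
b=cv2.resize(im[205:315,470:525],None,fx=5,fy=5,interpolation=cv2.INTER_CUBIC)
c=np.zeros((600,800,3),np.uint8); c[:a.shape[0],:520]=a; c[:550,523:798]=b
cv2.imwrite('pics/crop1.png',c)
E
```

```text
(no output)
```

View pics/crop1.png

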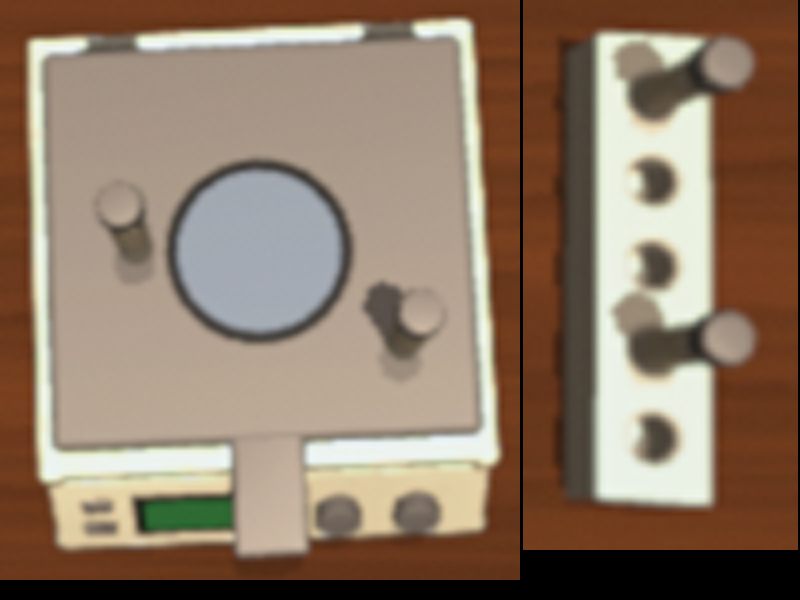

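The two grey-capped tubes on the lid match the description. Free holes are at (496,292.6), (496,258.2) and (496,241.6), and the lug tip is at (314..332,298).

```bash
python3 - <<'E'
from h import *
ci=arm.camera_info('top'); cs=arm.camera_info('side')
def show(n,u,v,z):
    p=onz(ci,u-.4,v-.4,z); print(n,p.round(4),'side px',proj(cs,p).round(1)); return p
FL=show('FL',269,271.5,.126);FR=show('FR',375.25,267.25,.126);RL=show('RL',266,174.5,.126);RR=show('RR',370.25,169.5,.126)
print('size',np.linalg.norm(FL-FR),np.linalg.norm(FL-RL))
x=((RL+RR)-(FL+FR))[:2]; print('yaw',np.degrees(np.arctan2(x[1],x[0]))); d=(FL-FR); print(np.degrees(np.arctan2(-d[0],d[1])))
show('capL',285.5,210.5,.236);show('capR',360.25,237.75,.236)
a=show('tip',314.25,299,.126);b=show('tip',332,297.75,.126);print((a+b)/2)
for n,u,v in(('h0',496,292.6),('h2',496,258.2),('h3',496,241.6),('c',484.4,211.4),('c',508,213),('c',484.4,304.6),('c',508,306.2)): show(n,u,v,.04)
show('tc',510.6,272.6,.118);show('td',510.6,217.4,.118)
E
```

```text
FL [0.4845 0.1038 0.126 ] side px [267.8 241.1]
FR [ 0.492  -0.1012  0.126 ] side px [337.2 285.2]
RL [0.6777 0.112  0.126 ] side px [336.3 209.8]
RR [ 0.6865 -0.0953  0.126 ] side px [407.7 246.5]
size 0.20516215696669055 0.19341986352953575
yaw 2.07118855911285
2.1112093169970274
capL [0.5815 0.0643 0.236 ] side px [316.4 185.4]
capR [ 0.5334 -0.0637  0.236 ] side px [341.3 217.5]
tip [0.4316 0.0165 0.126 ] side px [272.  269.4]
tip [ 0.4339 -0.0174  0.126 ] side px [283.8 276.9]
[ 0.43271784 -0.00045527  0.126     ]
h0 [ 0.4459 -0.36    0.04  ] side px [423.8 415.5]
h2 [ 0.5176 -0.3643  0.04  ] side px [455.1 394.6]
h3 [ 0.5528 -0.3663  0.04  ] side px [469.5 384.9]
c [ 0.6179 -0.3456  0.04  ] side px [483.1 360.3]
c [ 0.6141 -0.3949  0.04  ] side px [505.7 376.9]
c [ 0.4212 -0.3349  0.04  ] side px [401.2 414. ]
c [ 0.4179 -0.3828  0.04  ] side px [422.8 433.8]
tc [ 0.4818 -0.3609  0.118 ] side px [444.5 368.9]
td [ 0.5897 -0.3676  0.118 ] side px [490.7 340.1]
```

```bash
python3 - <<'E'
from h import *
print(tool([.5334,-.0637,.32]), arm.camera_info('wrist'))
E
```

```text
[-0.5145132  -0.46999662 -0.09775123] {'fov_y': 70.74365606195114, 'cx': 327.0981588774802, 'cy': 235.68648979172357, 'k1': -0.06414360034273686, 'cam_to_world': array([[ 3.99383879e-01, -8.78737557e-01, -2.61367219e-01,
         1.77597696e-01],
       [ 9.16783530e-01,  3.82595027e-01,  1.14581866e-01,
         6.04107988e-01],
       [-6.89590491e-04, -2.85379312e-01,  9.58414406e-01,
         3.84804499e-01],
       [ 0.00000000e+00,  0.00000000e+00,  0.00000000e+00,
         1.00000000e+00]])}
```

>>> send_rows(
  motion=[
    [[0, 0, -0.06], 0],
    [[-0.03, -0.03, -0.098], -5],
    [[-0.08, -0.07, -0.098], -12],
    [[-0.13, -0.11, -0.098], -21],
    [[-0.18, -0.15, -0.098], -21],
    [[-0.22, -0.2, -0.098], -21],
    [[-0.26, -0.24, -0.098], -21],
    [[-0.31, -0.28, -0.098], -21],
    [[-0.35, -0.32, -0.098], -21],
    [[-0.4, -0.36, -0.098], -21],
    [[-0.44, -0.4, -0.098], -21],
    [[-0.48, -0.44, -0.098], -21],
    [[-0.5145, -0.47, -0.098], -21],
    [[-0.5145, -0.47, -0.098], -21],
    [[-0.5145, -0.47, -0.098], -21],
    [[-0.5145, -0.47, -0.098], -21],
  ],
)

```text
t: 2.1
tool_pos: [0.5333, -0.0622, 0.3206]
orientation: [-0.067, -3.141, -0.0]
ft_force: [-0.3, 0.8, -0.5]
width: 0.999
```

```bash
python3 - <<'E'
from h import *
s=arm.get_state();print(s['t'],s['tool_pos'],s['q'],R.from_rotvec(s['orientation']).as_matrix()[:,1])
ci,im=snap('wrist','w1'); import pickle; pickle.dump(ci,open('w1.pkl','wb'))
for P in ([.5334,-.0637,.236],[.5815,.0643,.236],s['tool_pos']): print(proj(ci,P))
E
```

```text
2.1 [ 0.53325539 -0.06219734  0.3205567 ] [-2.63212633e-01 -3.85882246e-02  1.62176194e+00  2.60457145e-04
  1.55858874e+00 -1.79110568e+00] [4.28933302e-02 9.99079615e-01 2.91249961e-04]
[324.74996268 241.48592669]
[483.66361782 290.92702794]
[326.7114222  289.33703884]
```

View pics/w1.png

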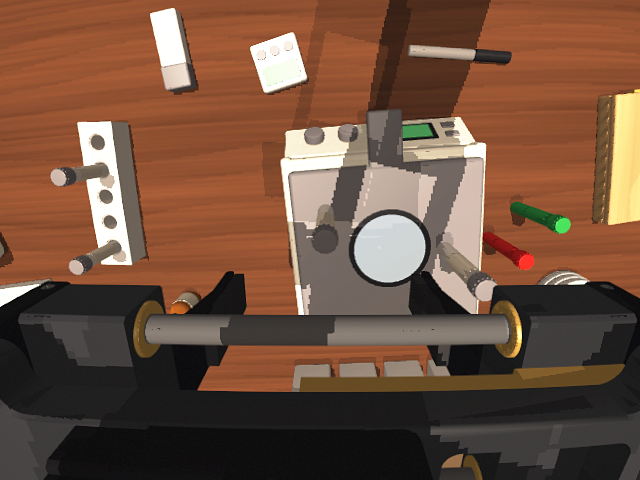

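The wrist view confirms the right tube's cap at (324,240), predicted (325,241). Left cap is at (485,290) and lug tip at about (385,112). Descending on the right tube.

>>> send_rows(
  motion=[
    [[0, -0.0015, 0.04], 0],
    [[0, -0.0015, 0.08], 0],
    [[0, -0.0015, 0.115], 0],
    [[0, -0.0015, 0.135], 0],
    [[0, -0.0015, 0.144], 0],
    [[0, -0.0015, 0.144], 0],
    [[0, -0.0015, 0.144], 0],
  ],
)

```text
t: 3.02
tool_pos: [0.5343, -0.0648, 0.1779]
orientation: [0.069, 3.139, -0.001]
ft_force: [0.7, -0.2, 1.4]
width: 1.001
```

>>> send_rows(
  motion=[
    [[0, 0, 0], 0],
    [[0, 0, 0], 0],
    [[0, 0, 0], 0],
    [[0, 0, 0], 0],
    [[0, 0, 0], 0],
    [[0, 0, 0], 0],
    [[0, 0, 0], 0],
    [[0, 0, 0], 0],
  ],
  gripper=-1,
  newtons=12,
)

```text
t: 4.03
tool_pos: [0.5335, -0.0649, 0.1765]
orientation: [-0.07, -3.141, -0.0]
ft_force: [-1.0, -0.1, 0.3]
width: 0.222
```

```bash
python3 - <<'E'
from h import *
import pickle
s=arm.get_state();print(s['t'],s['tool_pos'],s['ft_force'],s['width']*87)
print('to over hole2',tool([.5176,-.3643,.26]),'in at',tool([.5176,-.3643,.059]))
ci=pickle.load(open('w1.pkl','rb'))
for u,v in ((97,142),(106,197),(110,222)): print(onz(ci,u,v,.04))
E
```

```text
4.025 [ 0.53350954 -0.06485271  0.1765188 ] [-1.00844292 -0.12923537  0.25990132] 19.33801459953132
to over hole2 [ 0.00264527 -0.2998573  -0.08348357] in at [ 0.00263614 -0.29985896  0.11751643]
[ 0.44632589 -0.35951047  0.04      ]
[ 0.51924522 -0.36273147  0.04      ]
[ 0.55435439 -0.36483532  0.04      ]
```

>>> send_rows(
  motion=[
    [[0, 0, -0.01], 0],
    [[0, 0, -0.03], 0],
    [[0, 0, -0.055], 0],
    [[0, -0.02, -0.08], 0],
    [[0, -0.055, -0.083], 0],
    [[0, -0.1, -0.083], 0],
    [[0.002, -0.15, -0.083], 0],
    [[0.002, -0.2, -0.083], 0],
    [[0.002, -0.245, -0.083], 0],
    [[0.002, -0.28, -0.083], 0],
    [[0.002, -0.299, -0.083], 0],
    [[0.002, -0.299, -0.083], 0],
    [[0.002, -0.299, -0.083], 0],
    [[0.002, -0.299, -0.083], 0],
  ],
)

```text
t: 5.78
tool_pos: [0.5187, -0.3622, 0.2598]
orientation: [0.067, 3.141, 0.0]
ft_force: [-0.0, 0.3, 0.3]
width: 0.224
```

```bash
python3 - <<'E'
from h import *
s=arm.get_state();print(s['t'],s['tool_pos'],s['ft_force'],s['width']*87)
ci,im=snap('wrist','w2')
p=s['tool_pos']
for z in (.236+.083,.04):print(proj(ci,[p[0],p[1],z]))
print('h2',proj(ci,[.5183,-.3635,.04]),'h0',proj(ci,[.446,-.36,.04]),'h3',proj(ci,[.5535,-.3655,.04]))
ct,t=snap('top','t2')
cs,t2=snap('side','s2')
a=im; 
c=np.zeros((600,800,3),np.uint8); c[:480,:400]=cv2.resize(im[:400,160:493],(400,480)); c[:480,400:]=cv2.resize(t2[200:440,380:580],(400,480))
cv2.imwrite('pics/c2.png',c[:,:,::-1])
E
```

```text
5.775 [ 0.51872957 -0.36215118  0.25980108] [-0.01275105  0.25974348  0.27282613] 19.513868505724293
[326.78611925 360.22802907]
[326.72348847 205.80472427]
h2 [325.53793599 205.48826295] h0 [325.8278499  140.65743167] h3 [325.15917503 234.8261402 ]
```

View pics/c2.png

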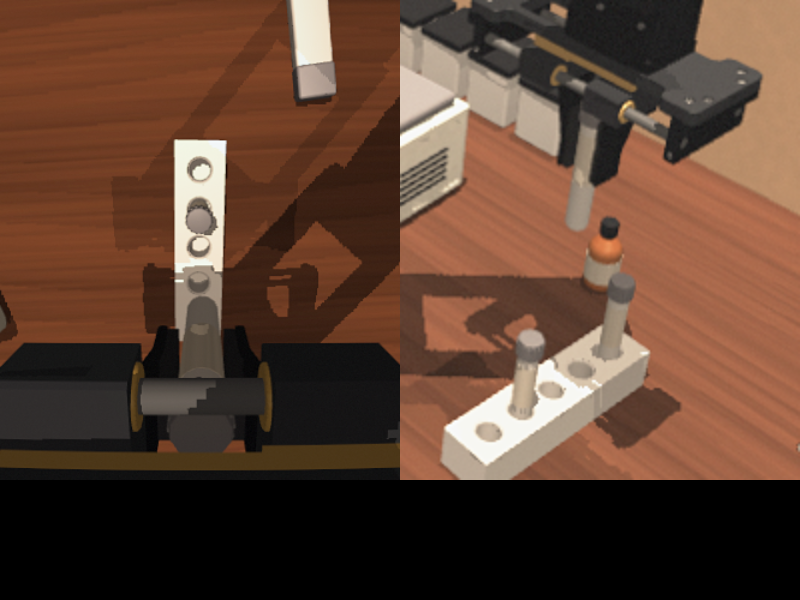

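Tube held upright; hole 2 in wrist view at (325,204), free. Lower into it.

>>> send_rows(
  motion=[
    [[0.0017, -0.0018, 0.03], 0],
    [[0.0017, -0.0018, 0.07], 0],
    [[0.0017, -0.0018, 0.11], 0],
    [[0.0017, -0.0018, 0.14], 0],
    [[0.0017, -0.0018, 0.155], 0],
    [[0.0017, -0.0018, 0.163], 0],
    [[0.0017, -0.0018, 0.17], 0],
    [[0.0017, -0.0018, 0.178], 0],
    [[0.0017, -0.0018, 0.185], 0],
    [[0.0017, -0.0018, 0.192], 0],
    [[0.0017, -0.0018, 0.197], 0],
    [[0.0017, -0.0018, 0.201], 0],
    [[0.0017, -0.0018, 0.201], 0],
    [[0.0017, -0.0018, 0.201], 0],
  ],
)

```text
t: 7.68
tool_pos: [0.5165, -0.3652, 0.0586]
orientation: [0.07, 3.141, -0.0]
ft_force: [0.2, 0.1, 0.1]
width: 0.22
```

```bash
python3 - <<'E'
from h import *
s=arm.get_state();print(s['t'],s['tool_pos'],s['ft_force'],s['torque'],s['width']*87)
E
```

```text
7.675 [ 0.51652097 -0.36523602  0.05857658] [0.15836699 0.06688316 0.12284449] [ 0.00306498  0.00236932 -0.03340218] 19.17518672403556
```

>>> send_rows(
  motion=[
    [[0, 0, 0.001], 0],
    [[0, 0, 0.002], 0],
    [[0, 0, 0.002], 0],
    [[0, 0, 0.002], 0],
  ],
)

```text
t: 8.18
tool_pos: [0.5177, -0.3661, 0.0584]
orientation: [0.069, 3.138, -0.003]
ft_force: [-0.4, 1.0, 7.1]
width: 0.221
```

>>> send_rows(
  motion=[
    [[0, 0, 0], 0],
    [[0, 0, 0], 0],
    [[0, 0, 0], 0],
    [[0, 0, 0], 0],
    [[0, 0, -0.015], 0],
    [[0, 0, -0.04], 0],
    [[0, 0, -0.09], 0],
    [[0, 0, -0.14], 0],
    [[0, 0.02, -0.19], 0],
    [[0, 0.04, -0.23], 0],
    [[0, 0.07, -0.26], 0],
    [[0, 0.1, -0.26], 0],
    [[0, 0.1, -0.26], 0],
  ],
  gripper=0.3,
)

```text
t: 9.8
tool_pos: [0.5214, -0.2637, 0.3187]
orientation: [0.066, 3.138, -0.002]
ft_force: [0.6, -0.5, 0.0]
width: 0.655
```

```bash
python3 - <<'E'
from h import *
s=arm.get_state();print(s['t'],s['tool_pos'],s['ft_force'],s['width']*87)
ct,t=snap('top','t3'); cs,sd=snap('side','s3')
for P in ([.517,-.3637,.118],[.517,-.3637,.1]):print(proj(ct,P),proj(cs,P))
print('caps c,d',proj(cs,[.4818,-.3609,.118]),proj(cs,[.5897,-.3676,.118]))
print('to left tube',tool([.5815,.0643,.31]))
c=np.zeros((540,800,3),np.uint8); c[:500,:300]=cv2.resize(t[200:325,460:535],(300,500)); c[:480,320:]=cv2.resize(sd[280:480,370:570],(480,480))
cv2.imwrite('pics/c3.png',c[:,:,::-1])
E
```

```text
9.8 [ 0.52141278 -0.2637322   0.31870123] [ 0.58292374 -0.45131045  0.04909022] 56.94685726680262
[510.4911492  253.98112722] [460.52742369 359.28487552]
[506.76490418 254.99359066] [459.09781541 367.71804178]
caps c,d [444.53400604 368.84416218] [490.65136926 340.0757594 ]
to left tube [-0.04613534  0.33204611  0.00697883]
```

View pics/c3.png

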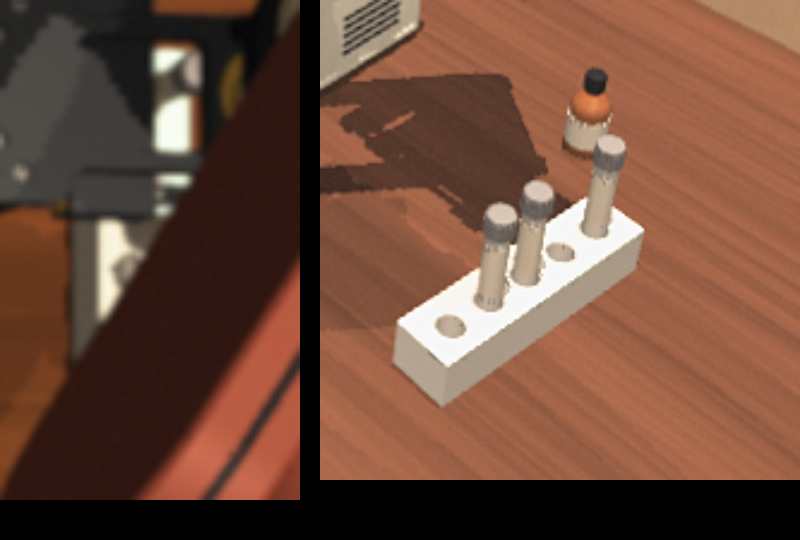

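Side view shows the tube in the third hole at the same cap height as its neighbours, and upright. Next, the left tube.

>>> send_rows(
  motion=[
    [[-0.005, 0.03, 0], 0],
    [[-0.01, 0.08, 0], 0],
    [[-0.02, 0.13, 0], 0],
    [[-0.025, 0.18, 0], 0],
    [[-0.032, 0.23, 0], 0],
    [[-0.04, 0.28, 0], 0],
    [[-0.046, 0.315, 0], 0],
    [[-0.046, 0.333, 0], 0],
    [[-0.046, 0.333, 0], 0],
    [[-0.046, 0.333, 0.03], 0],
    [[-0.046, 0.333, 0.07], 0],
    [[-0.046, 0.333, 0.11], 0],
    [[-0.046, 0.333, 0.135], 0],
    [[-0.046, 0.333, 0.142], 0],
    [[-0.046, 0.333, 0.142], 0],
    [[-0.046, 0.333, 0.142], 0],
  ],
)

```text
t: 11.9
tool_pos: [0.5827, 0.0648, 0.1763]
orientation: [0.07, 3.138, -0.0]
ft_force: [-0.1, 0.7, -0.3]
width: 0.651
```

>>> send_rows(
  motion=[
    [[0, 0, 0], 0],
    [[0, 0, 0], 0],
    [[0, 0, 0], 0],
    [[0, 0, 0], 0],
    [[0, 0, 0], 0],
    [[0, 0, 0], 0],
    [[0, 0, 0], 0],
  ],
  gripper=-1,
)

```text
t: 12.78
tool_pos: [0.5816, 0.0653, 0.1745]
orientation: [-0.07, -3.141, -0.0]
ft_force: [0.6, 0.6, -0.0]
width: 0.218
```

```bash
python3 - <<'E'
from h import *
s=arm.get_state();print(s['t'],s['tool_pos'],s['ft_force'],s['width']*87)
print('hole0',tool([.4455,-.36,.26]))
E
```

```text
12.775 [0.58164031 0.06532237 0.17452424] [ 0.55090842  0.63665095 -0.046992  ] 18.92806580295183
hole0 [ 0.11719165 -0.430929   -0.08547351]
```

>>> send_rows(
  motion=[
    [[0, 0, -0.01], 0],
    [[0, 0, -0.03], 0],
    [[0, 0, -0.055], 0],
    [[0.005, -0.02, -0.08], 0],
    [[0.015, -0.055, -0.085], 0],
    [[0.027, -0.1, -0.085], 0],
    [[0.04, -0.15, -0.085], 0],
    [[0.054, -0.2, -0.085], 0],
    [[0.068, -0.25, -0.085], 0],
    [[0.081, -0.3, -0.085], 0],
    [[0.095, -0.35, -0.085], 0],
    [[0.107, -0.395, -0.085], 0],
    [[0.117, -0.422, -0.085], 0],
    [[0.117, -0.431, -0.085], 0],
    [[0.117, -0.431, -0.085], 0],
    [[0.117, -0.431, -0.085], 0],
    [[0.117, -0.431, -0.085], 0],
  ],
)

```text
t: 14.9
tool_pos: [0.4462, -0.359, 0.2597]
orientation: [0.067, 3.141, 0.0]
ft_force: [-0.5, 0.3, 0.5]
width: 0.22
```

```bash
python3 - <<'E'
from h import *
s=arm.get_state();print(s['t'],s['tool_pos'],s['ft_force'],s['width']*87)
ci,im=snap('wrist','w4')
p=s['tool_pos'].copy()
print('h0',proj(ci,[.4455,-.36,.04]),'h2',proj(ci,[.517,-.3637,.04]))
x0=int(proj(ci,[.4455,-.36,.04])[0])
g=cv2.cvtColor(im,cv2.COLOR_RGB2GRAY)
# hole mouth: white rack top region, hole as enclosed darker contour
m=(g>200).astype(np.uint8)
c,h=cv2.findContours(m,cv2.RETR_CCOMP,cv2.CHAIN_APPROX_NONE)
for k,hh in zip(c,h[0]):
    if hh[3]>=0 and cv2.contourArea(k)>60: print('hole',cv2.boundingRect(k),cv2.contourArea(k))
print(tool([.4455,-.36,.0565]))
cv2.imwrite('pics/c4.png',cv2.resize(im[100:400,200:450],None,fx=2,fy=2)[:,:,::-1])
E
```

```text
14.9 [ 0.44622845 -0.35903416  0.25973011] [-0.51409243  0.2572306   0.479555  ] 19.124646772930504
h0 [325.89159095 205.22091718] h2 [325.4250134  263.32782693]
hole (563, 197, 34, 24) 521.0
hole (316, 195, 21, 21) 178.5
[ 0.00062199 -0.00085641  0.20317835]
```

View pics/c4.png

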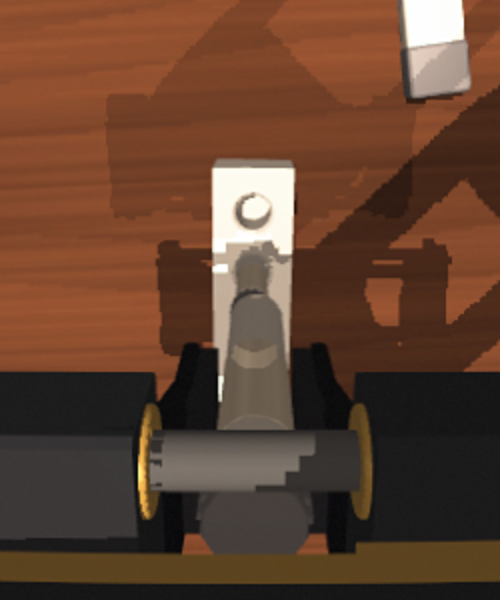

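Hole 0's mouth is at (326,205), within 1 px of prediction. Lowering.

>>> send_rows(
  motion=[
    [[0.0006, -0.0015, 0.03], 0],
    [[0.0006, -0.0015, 0.07], 0],
    [[0.0006, -0.0015, 0.11], 0],
    [[0.0006, -0.0015, 0.14], 0],
    [[0.0006, -0.0015, 0.157], 0],
    [[0.0006, -0.0015, 0.165], 0],
    [[0.0006, -0.0015, 0.172], 0],
    [[0.0006, -0.0015, 0.18], 0],
    [[0.0006, -0.0015, 0.187], 0],
    [[0.0006, -0.0015, 0.194], 0],
    [[0.0006, -0.0015, 0.199], 0],
    [[0.0006, -0.0015, 0.202], 0],
    [[0.0006, -0.0015, 0.204], 0],
    [[0.0006, -0.0015, 0.205], 0],
    [[0.0006, -0.0015, 0.205], 0],
  ],
)

```text
t: 16.82
tool_pos: [0.4462, -0.3626, 0.0564]
orientation: [0.07, 3.138, -0.003]
ft_force: [-0.2, 0.6, 6.6]
width: 0.217
```

>>> send_rows(
  motion=[
    [[0, 0, 0], 0],
    [[0, 0, 0], 0],
    [[0, 0, 0], 0],
    [[0, 0, 0], 0],
    [[0, 0, -0.015], 0],
    [[0, 0, -0.04], 0],
    [[0, 0, -0.09], 0],
    [[0, 0, -0.14], 0],
    [[0, 0, -0.19], 0],
    [[0, 0.05, -0.2], 0],
    [[0, 0.1, -0.2], 0],
    [[0, 0.15, -0.2], 0],
    [[0, 0.2, -0.2], 0],
    [[0, 0.25, -0.2], 0],
    [[0, 0.3, -0.2], 0],
    [[0, 0.34, -0.2], -4],
    [[0, 0.36, -0.2], -4],
    [[0, 0.36, -0.2], -4],
    [[0, 0.36, -0.2], -4],
  ],
  gripper=0.3,
)

```text
t: 19.2
tool_pos: [0.461, -0.0024, 0.2552]
orientation: [-0.04, 3.141, -0.001]
ft_force: [-1.5, 0.1, 0.5]
width: 0.646
```

```bash
python3 - <<'E'
from h import *
s=arm.get_state();print(s['t'],s['tool_pos'],s['ft_force'],s['width']*87,R.from_rotvec(s['orientation']).as_matrix()[:,1])
cs,sd=snap('side','s5'); ci,w=snap('wrist','w5'); ct,t=snap('top','t5')
print('lug tip corners',proj(ci,[.4316,.0165,.126]),proj(ci,[.4339,-.0174,.126]))
c=np.zeros((500,800,3),np.uint8); c[:480,:400]=cv2.resize(sd[280:480,370:537],(400,480)); c[:400,400:]=cv2.resize(w[40:300,190:450],(400,400))
cv2.imwrite('pics/c5.png',c[:,:,::-1])
E
```

```text
19.2 [ 0.46104615 -0.00244826  0.25515291] [-1.50187683  0.08338598  0.53811083] 56.17259570836712 [-2.54678123e-02  9.99675443e-01 -6.31552716e-04]
lug tip corners [349.72496581 194.06732196] [310.77579111 195.72648689]
```

View pics/c5.png

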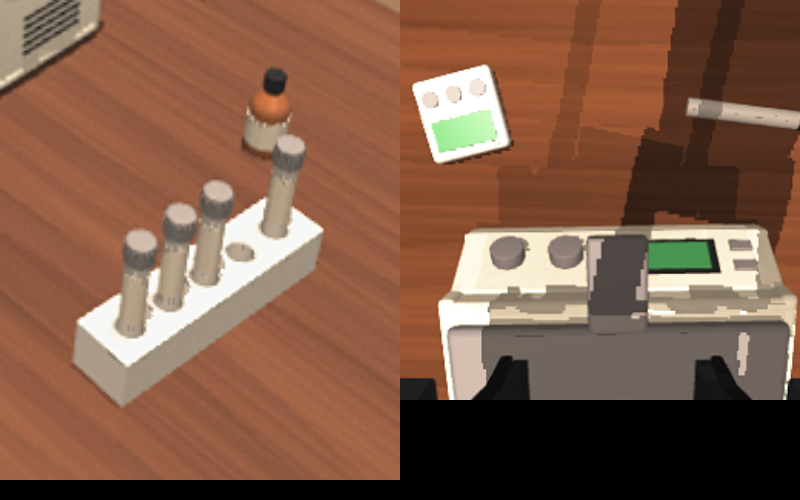

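Both tubes stand in the rack (holes 0 and 2) with cap heights level with the neighbours. Lug tip seen at (312..351,193). Go down onto the lug and grip its sides.

>>> send_rows(
  motion=[
    [[0.013, 0.0035, 0.03], 0],
    [[0.013, 0.0035, 0.07], 0],
    [[0.013, 0.0035, 0.105], 0],
    [[0.013, 0.0035, 0.13], 0],
    [[0.013, 0.0035, 0.145], 0],
    [[0.013, 0.0035, 0.155], 0],
    [[0.013, 0.0035, 0.155], 0],
    [[0.013, 0.0035, 0.155], 0],
    [[0.013, 0.0035, 0.155], 0],
  ],
)

```text
t: 20.48
tool_pos: [0.4486, 0.0012, 0.1004]
orientation: [-0.04, 3.14, -0.0]
ft_force: [0.4, 0.3, 0.5]
width: 0.651
```

>>> send_rows(
  motion=[
    [[0, 0, 0], 0],
    [[0, 0, 0], 0],
    [[0, 0, 0], 0],
    [[0, 0, 0], 0],
    [[0, 0, 0], 0],
    [[0, 0, 0], 0],
    [[0, 0, 0], 0],
  ],
  gripper=-1,
  newtons=35,
)

```text
t: 21.35
tool_pos: [0.4479, 0.0003, 0.0996]
orientation: [-0.041, 3.141, -0.003]
ft_force: [-0.2, -4.9, 0.7]
width: 0.41
```

```bash
python3 - <<'E'
from h import *
s=arm.get_state();print(s['t'],s['tool_pos'],s['ft_force'],s['torque'],s['width']*87)
r=np.hypot(.231,.007);a0=np.arctan2(.007,.231)
for d in range(0,62,4):
    a=np.radians(d)+a0; print(d,(.231-r*np.cos(a)).round(4),(r*np.sin(a)-.007).round(4))
E
```

```text
21.35 [4.47937198e-01 2.91895438e-04 9.96396557e-02] [-0.1736918  -4.87961331  0.66241755] [-0.77218553  0.0026246   0.092594  ] 35.62893467729245
0 0.0 0.0
4 0.0011 0.0161
8 0.0032 0.0321
12 0.0065 0.0479
16 0.0109 0.0634
20 0.0163 0.0786
24 0.0228 0.0934
28 0.0303 0.1076
32 0.0388 0.1213
36 0.0482 0.1344
40 0.0585 0.1468
44 0.0697 0.1585
48 0.0816 0.1694
52 0.0943 0.1793
56 0.1076 0.1884
60 0.1216 0.1966
```

>>> send_rows(
  motion=[
    [[0, 0, -0.006], 0],
    [[-0.001, 0, -0.016], 0],
    [[-0.002, 0, -0.024], 0],
    [[-0.003, 0, -0.032], 0],
    [[-0.005, 0, -0.04], 0],
    [[-0.0065, 0, -0.048], 0],
    [[-0.0085, 0, -0.056], 0],
    [[-0.011, 0, -0.063], 0],
    [[-0.0135, 0, -0.071], 0],
    [[-0.0163, 0, -0.0786], 0],
    [[-0.0163, 0, -0.0786], 0],
  ],
)

```text
t: 22.72
tool_pos: [0.4641, 0.001, 0.1782]
orientation: [0.04, -3.141, 0.002]
ft_force: [0.7, -6.7, -2.6]
width: 0.407
```

```bash
python3 - <<'E'
from h import *
s=arm.get_state();print(s['t'],s['tool_pos'],s['ft_force'],s['torque'],s['width']*87)
cs,sd=snap('side','s6')
cv2.imwrite('pics/c6.png',cv2.resize(sd[100:360,180:480],None,fx=2,fy=2)[:,:,::-1])
E
```

```text
22.725 [0.46413539 0.00097712 0.1781792 ] [ 0.65580511 -6.73408715 -2.60619056] [-0.92598277  0.09175032  0.19063949] 35.44072327293184
```

View pics/c6.png

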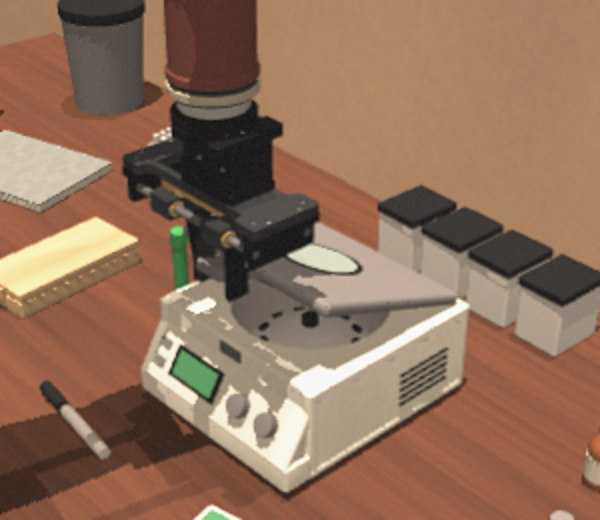

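Lid is rising with the lug gripped (about 20°). Continue to 60°.

>>> send_rows(
  motion=[
    [[-0.003, 0, -0.007], 0],
    [[-0.0065, 0, -0.0148], 0],
    [[-0.0102, 0, -0.022], 0],
    [[-0.014, -0.0005, -0.029], 0],
    [[-0.0182, -0.0005, -0.036], 0],
    [[-0.0225, -0.0005, -0.0427], 0],
    [[-0.0319, -0.001, -0.0558], 0],
    [[-0.0422, -0.001, -0.0682], 0],
    [[-0.0534, -0.001, -0.0799], 0],
    [[-0.0653, -0.001, -0.0908], 0],
    [[-0.078, -0.001, -0.1007], 0],
    [[-0.0846, -0.001, -0.1053], 0],
    [[-0.0913, -0.001, -0.1098], 0],
    [[-0.098, -0.001, -0.114], 0],
    [[-0.1053, -0.001, -0.118], 0],
    [[-0.1053, -0.001, -0.118], 0],
    [[-0.1053, -0.001, -0.118], 0],
    [[-0.1053, -0.001, -0.118], 0],
    [[-0.1053, -0.001, -0.118], 0],
  ],
)

```text
t: 25.15
tool_pos: [0.5691, 0.0051, 0.2957]
orientation: [0.042, -3.14, -0.005]
ft_force: [-0.4, 4.9, -3.2]
width: 0.414
```

```bash
python3 - <<'E'
from h import *
s=arm.get_state();print(s['t'],s['tool_pos'],s['ft_force'],s['torque'],s['width']*87)
p=s['tool_pos']; print('angle',np.degrees(np.arctan2(p[2]+.019-.112,.679-p[0])-np.arctan2(.007,.231)),'r',np.hypot(p[2]+.019-.112,.679-p[0]))
cs,sd=snap('side','s7'); ct,t=snap('top','t7')
c=np.zeros((600,800,3),np.uint8); c[:480,:480]=cv2.resize(sd[80:320,220:460],(480,480)); c[:480,490:790]=cv2.resize(sd[300:460,390:490],(300,480))
cv2.imwrite('pics/c7.png',c[:480,:,::-1])
E
```

```text
25.15 [0.56914831 0.00512994 0.2956677 ] [-0.38547366  4.85396556 -3.21243983] [1.21679922 0.2425271  0.10845417] 35.995404898445436
angle 59.805334992005456 r 0.23052460012979575
```

View pics/c7.png

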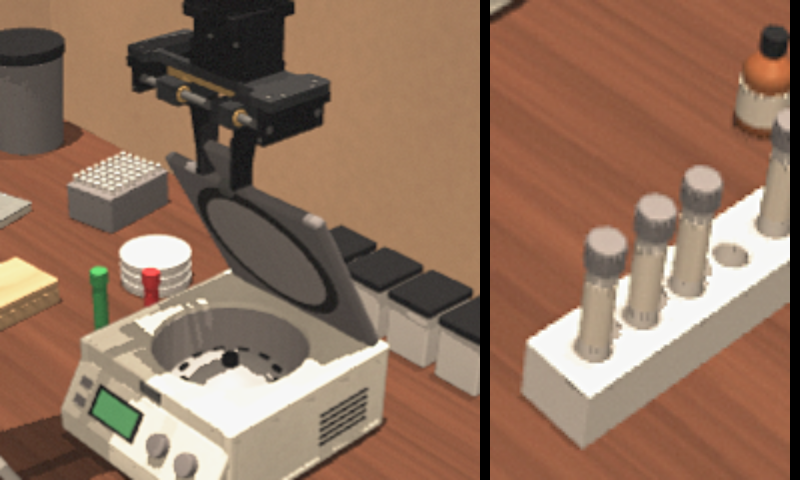

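The side view shows the lid well open with the lug in the jaws, and both tubes still home. Hold, then check the angle independently from the lid's front-right corner at about (380,188).

>>> send_rows(
  motion=[
    [[0, 0, 0], 0],
    [[0, 0, 0], 0],
    [[0, 0, 0], 0],
    [[0, 0, 0], 0],
    [[0, 0, 0], 0],
    [[0, 0, 0], 0],
    [[0, 0, 0], 0],
    [[0, 0, 0], 0],
  ],
)

```text
t: 26.25
tool_pos: [0.5691, 0.0051, 0.2956]
orientation: [0.042, -3.14, -0.005]
ft_force: [0.1, 6.4, -3.5]
width: 0.409
```

```bash
python3 - <<'E'
from h import *
s=arm.get_state();print(s['t'],s['tool_pos'],s['ft_force'],s['width']*87,abs(s['qd']).max())
cs=arm.camera_info('side'); th=np.radians(2.1)
for d in (50,55,60,65):
    a=np.radians(d); o=[]
    for z in (0,.014):
        x=-.192*np.cos(a)+z*np.sin(a); h=.112+.192*np.sin(a)+z*np.cos(a); y=-.105
        o.append(proj(cs,[.679+x*np.cos(th)-y*np.sin(th),.010+x*np.sin(th)+y*np.cos(th),h]).round(0))
    print(d,o)
E
```

```text
26.25 [0.56911068 0.00512452 0.2956157 ] [ 0.12715157  6.36238363 -3.46893205] 35.60482295463884 0.002968928874580864
50 [array([366., 209.]), array([370., 203.])]
55 [array([371., 201.]), array([376., 195.])]
60 [array([377., 194.]), array([382., 189.])]
65 [array([383., 188.]), array([388., 183.])]
```

Corner observed at about (377–382, 188–191), which fits 60–62°. The arm is still, and the force on it shows the lid's load. Handing in.

```bash
python3 -c "
from station import arm
print(arm.hand_in())"
```

```text
the job is handed in; nothing more can be done
None
```

I moved both lid tubes into the rack while the lid was shut, then raised the lid by its lug. The arm is now holding it open at about 60°. The job is handed in; the interface gives no verdict.

- **Tubes:** they stand in the end hole nearest the robot (hole 0) and the middle hole (hole 2). Each took about 7 N of downward push at the bottom. In the last side view they stand upright with caps level with the two tubes already there.
- **Lid:** the gripper position gives 59.8°, and the lid corner in the side view fits 60–62°. The grip is set to 35 N. The arm was still, with about 3.5 N of the lid's weight on it plus a harmless side force of about 6 N.
- **Time:** 26 s of the 72 s allowed.
- **Bystanders:** none looked disturbed in the pictures, but I did not measure their positions again at the end.

No check failed or disagreed beyond 1–2 mm.

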